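# Offer the door up to the control box for its hinge pin

## Task

Take the grey door out of the plate rack and offer it up to the open steel box, so that its two hinge knuckles sit between the three on the box and all the holes line up in one upright line for the hinge pin; any opening angle will do. Finish while still holding it there, steady and carried by the grip alone, not resting on or pushing against the box, so that I can drop the pin in. Go gently against the box, and leave the chopping board, the pin, the mug and the screwdriver where they are.

Things in the scene. Friction and masses are not known exactly. Their poses are not given: they have to be found in the camera images.
- door: Loose grey door, upright in the rack: 10 mm thick (its x), 180 wide (y), 162 tall (z), about 0.35 kg. Origin: centre of its underside. Outer face to its -x, with a 6 mm high round lock near the -y edge and a 2.5 mm thick steel hinge leaf on the last 30 mm at +y. Two steel knuckles stand out past the +y edge. The plain top edge can be pinched at mid-width (10 mm) from above and lifted straight up
- door_upper (a point): Middle of the door's upper knuckle, on its hole's axis: at (-5, +104, 105) mm in the door's frame. Knuckle: barrel 14 mm outside, 8 mm hole along the door's z, 26 mm long
- door_lower (a point): Middle of the door's lower knuckle, same size, on the same axis: at (-5, +104, 57) mm in the door's frame
- case: Grey steel box without its door, fixed: 100 mm deep (its x), 180 wide (y), top 186 above the table on 16 mm feet. Origin: on the table under its centre. Open front to its -x (green board inside). Hinge at its +y front edge: three knuckles, 14 mm outside, 8 mm hole, upright, 16 long, middles 53, 101, 149 mm up. Door shut: door yaw = box yaw; door 90 degrees open: door yaw = box yaw - 90 degrees
- case_upper (a point): Point on the box's hinge axis, 125 mm above the table, in the middle of the upper gap between box knuckles: the middle of the door's upper knuckle belongs here. The axis is at (-62, +104) mm in the box's frame, 12 mm ahead of the front, 14 mm outside the side wall. The gap is 32 mm high (3 mm to spare above and below the door's knuckle), entered sideways; it is free for 16 mm round the axis
- case_lower (a point): Point on the same axis, 77 mm above the table, in the middle of the lower gap (same size): the middle of the door's lower knuckle belongs here. The door's underside is then 20 mm above the table
- rack: Light wooden plate rack, fixed, 200 mm long (its x), 118 wide (y). Origin: centre of its underside. Two rails 20 mm high at y = +-50, each with 8 upright dowels (10 mm thick, tops 80 mm up) 23 mm apart: 13 mm gaps. Door and chopping board stand across it on the rails, in the gaps at x = -46 and +46 mm, which in which varies. There the door's underside is 20 mm and its top 182 mm above the table
- board: Small wooden chopping board, loose, 10 mm thick (its x), 160 wide (y), 130 tall, upright in the other gap of the rack, top 150 mm above the table. Origin: centre of its underside. Leave alone
- pin: Loose steel hinge pin, 5 mm thick, 120 mm long (its x) with an 18 mm bent end, lying on the table. Origin: middle of its length, underside. Leave alone
- mug: Blue mug, loose, 76 mm across, 90 mm tall. Origin: centre of its underside. Leave alone
- screwdriver: Screwdriver with red handle, loose, 200 mm long (its x), 26 mm thick, lying on the table. Origin: middle of its length, underside. Leave alone

How it is judged:
By the outcome, as a careful person would: the job done as asked, in the order asked, and still so for the second after the job is handed in, while the arm keeps its last pose, push and grip.
It also fails if it takes over 43 s, if anything falls off the work surface, if the arm or the gripper's body presses on something with over 40 N, if the wrist force passes 120 N, or if a joint passes its speed limit or range.

## Robot

A 6-joint arm with a two-finger parallel gripper is mounted at the origin on the work surface. World frame = base frame: x ahead of the robot, y to its left, z up, the work surface at z = 0. Lengths are in m, angles in rad, forces in N, time in s.
With the tool pointing down it reaches from about 0.3 to 0.875 m from the base axis. Payload 6.4 kg.
Tool frame: the origin (TCP) lies at the very end of the fingers, on their centre line; the grasp point (between the pads) lies 19 mm behind it; z points along the fingers, y is the line along which they close (so a half turn about z gives the same grasp; the last joint's range is limited). The gripper opens to 85 mm and grips with 20 to 120 N. Pads are 22 mm wide; open, the fingers measure 114 mm over their backs; the gripper's body (76 mm by 85 mm) begins 54 mm behind the grasp point. The pads swing forward as they close: fully open they stand 13 mm farther back than shut.
Start: joints at [-1.43, 0.181, 1.607, -0, 1.354, -0.206], TCP at [0.195, -0.541, 0.231] pointing down, gripper open.
Joint ranges: [-2.99, 2.99], [-0.89, 2.07], [0.3, 2.58], [-1.14, 4.28], [0, 2.63], [-3.12, 3.12]. Speed limits (rad/s): [2.57, 2.57, 3.01, 3.14, 3.14, 3.14].

## Interface

Orientations are given as a unit quaternion [w, x, y, z].
In Python, from bench import ctrl, cams gives the robot as it stands (ctrl), with the cameras (cams).
- The arm moves only by the tool jog_arm, called after ">>>" as a command line: name --argument value ..., lists and objects as JSON in quotes. Schema: {"type":"object","properties":{"moves":{"type":"array","items":{"type":"array","items":{"type":"array","items":{"type":"number"},"minItems":7,"maxItems":7},"minItems":1,"maxItems":10},"minItems":1,"maxItems":1},"only":{"type":"string"},"quiet":{"type":"boolean"},"lines":{"type":"string"}},"required":["moves"],"additionalProperties":false}. moves is a list that holds a single list of rows (three levels of brackets), with 1 to 10 rows, each of 7 numbers: dx, dy, dz in m, then a rotation vector rx, ry, rz in rad, then the opening from 0.0 (shut) to 1.0 (fully open); each row is the pose to reach, as a shift and turn from the pose commanded when the call began, along the tool's axes at that moment; what a row does not reach only later rows make up. A row lasts 1/8 s, in which the tool goes at most 0.0625 m and 0.188 rad, less where a joint would pass 70% of its speed; a pose out of reach is approached as far as the arm can. The fingers move at their own pace and stop on an object; the grip force is fixed at half the most. Time passes only in rows, so rows that do not move let the fingers close. The tool returns the time, the measured TCP pose, the force, the opening and the grip force at its end. only (a regular expression) keeps the lines of the reply that match it, lines (a string "A,B") keeps lines A to B, and quiet returns only ok. Input that does not fit is refused with a message, and nothing moves.
- ctrl.get_obs(): the state, without advancing time (a new reading comes with each control period).
- cams.camera(name): name is "scene" or "top" or "wrist"; returns the picture (480x640x3 uint8, blue, green, red); there is no depth.
- cams.camera_params(name): a dict with "fovy" (degrees; the focal length in pixels is half the picture's height over the tangent of half this angle, whatever the lens; pixels are square), "cx", "cy" (the principal point, pixels), "view" (4x4, takes a point from world to camera coordinates). Camera axes: x right, y up, looking along -z (the intrinsics and any distortion apply to the point x, -y, -z); pixel columns grow to the right and rows downward; lengths in m; the calibration is good to about 2 mm. A picture is of the moment at which its call begins: read the wrist's pose just before it. camera_params takes no time and is no camera call; for the wrist camera it gives the pose at the moment of the call.
- ctrl.hand_in(): hands the job in; it is judged then, once.
The state is a dict: "time_s": time; "q": joint angles; "dq": joint speeds; "joint_efforts": joint torques, N m; "eef_pos": TCP position; "eef_rot": TCP orientation; "wrist_force": force on the tool from outside, world axes, zero at the start; "torque": the same for the moment, N m; "opening": opening from 0.0 (shut) to 1.0 (fully open); "grasp_force": force on a finger pad.
Only numpy, scipy, OpenCV 4.12 (cv2) and the standard library are available. Lean on these libraries where they do the work, as an engineer would, in place of code of your own. Each camera call takes 0.05 s, during which the arm holds its last target. There are 200 camera calls.

## Working session

There is one attempt and no reset: what is moved stays moved. The work goes in short steps, Python scripts to look and compute and a tool call to move; the robot and the scene stay as the last step left them, time stands still between calls to the robot, and variables do not carry over. Pictures are saved under pics/ and viewed, at most 10 in all, crops included, and the job is handed in when it is done.

```bash
ls; mkdir -p pics; python3 - <<'E'
from bench import ctrl, cams
import cv2,numpy as np
np.set_printoptions(precision=4,suppress=True)
o=ctrl.get_obs();print(o['time_s'],o['eef_pos'],o['eef_rot'],o['opening'])
for n in("scene","top"):
    cv2.imwrite(f"pics/{n}0.png",cams.camera(n));p=cams.camera_params(n);print(n,p)
E
```

```text
bench.py
pics
0.0 [ 0.1954 -0.5402  0.2304] [-0.0009  0.985   0.1725  0.    ] 1.0014738277150836
scene {'fovy': 54.32209548033473, 'cx': 320.3582204105693, 'cy': 237.90414128751533, 'view': array([[ 0.6268,  0.7792, -0.0008, -0.3947],
       [-0.5718,  0.4607,  0.6789,  0.2507],
       [ 0.5293, -0.4251,  0.7342, -1.252 ],
       [ 0.    ,  0.    ,  0.    ,  1.    ]])}
top {'fovy': 44.52072084266931, 'cx': 323.42445220776955, 'cy': 229.36309028623958, 'view': array([[-0.0158, -0.9999,  0.0044,  0.0193],
       [ 0.9828, -0.0147,  0.1841, -0.5947],
       [-0.184 ,  0.0072,  0.9829, -1.0263],
       [ 0.    ,  0.    ,  0.    ,  1.    ]])}
```

View pics/top0.png

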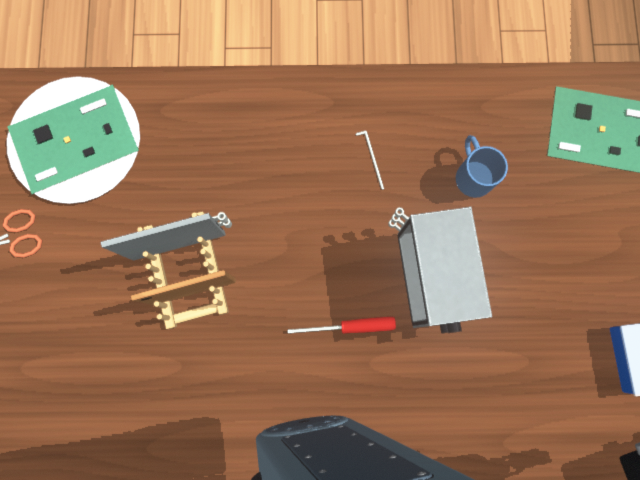

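View pics/scene0.png

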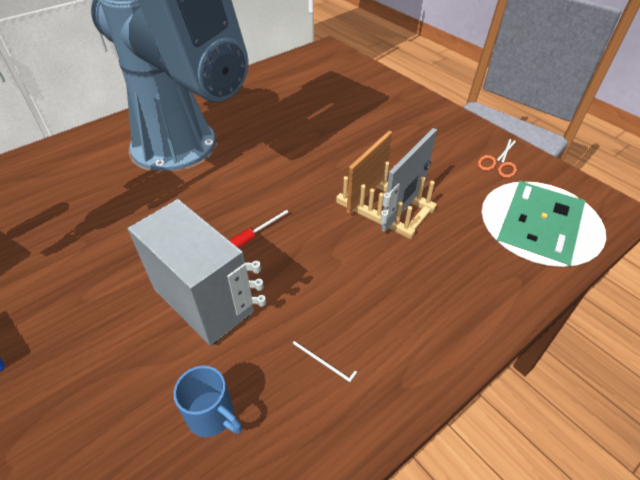

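The top view shows the door in the rack, with its top edge from about (103,243) to (210,215) and its knuckles at (224,218). The box has its knuckles at (398,215), open front facing left, and the pin, mug and screwdriver lie clear of the path. In the scene view the outer face, with the lock at about (428,165), faces the camera and the knuckles are near (390,200). The door is already turned to roughly 80–90° open relative to the box.

```bash
cat > h.py <<'E'
import numpy as np,cv2
from scipy.spatial.transform import Rotation as R
from bench import ctrl, cams
np.set_printoptions(precision=4,suppress=True)
def ray(p,uv):
    f=240/np.tan(np.radians(p['fovy']/2)); V=p['view']
    d=V[:3,:3].T@np.array([(uv[0]-p['cx'])/f,-(uv[1]-p['cy'])/f,-1]); return -V[:3,:3].T@V[:3,3],d/np.linalg.norm(d)
def proj(p,X):
    f=240/np.tan(np.radians(p['fovy']/2)); c=p['view'][:3,:3]@np.array(X)+p['view'][:3,3]
    return np.array([p['cx']+f*c[0]/-c[2],p['cy']-f*c[1]/-c[2]])
def plane(p,uv,z):
    o,d=ray(p,uv); return o+d*(z-o[2])/d[2]
def tri(obs):
    A=np.zeros((3,3));b=np.zeros(3);L=[]
    for p,uv in obs:
        o,d=ray(p,uv);M=np.eye(3)-np.outer(d,d);A+=M;b+=M@o;L.append((M,o))
    X=np.linalg.solve(A,b);return X,[np.linalg.norm(M@(X-o)) for M,o in L]
def totool(dw):  # world shift -> tool axes
    q=ctrl.get_obs()['eef_rot'];return R.from_quat([*q[1:],q[0]]).inv().apply(dw)
E
python3 - <<'E'
from h import *
pt,ps=cams.camera_params('top'),cams.camera_params('scene')
for n in [(103,243),(210,215)]: print(plane(pt,n,.182))
for n in [(437,131),(388,186)]: print(plane(ps,n,.182))
print(tri([(pt,(103,243)),(ps,(437,131))]))
print('box hinge top',plane(pt,(401,212),.157))
a=cv2.imread('pics/top0.png')[185:275,90:240];b=cv2.imread('pics/top0.png')[190:280,350:500]
c=cv2.imread('pics/scene0.png')[120:250,330:447];d=cv2.imread('pics/scene0.png')[220:350,170:287]
r=lambda i,w,h:cv2.resize(i,(w,h),interpolation=cv2.INTER_CUBIC)
cv2.imwrite('pics/c1.png',np.vstack([np.hstack([r(a,400,240),r(b,400,240)]),np.hstack([r(c,324,360),r(d,324,360),np.zeros((360,152,3),np.uint8)])]))
E
```

```text
[0.5541 0.3673 0.182 ]
[0.5978 0.1956 0.182 ]
[0.5607 0.3688 0.182 ]
[0.6216 0.1663 0.182 ]
(array([0.5565, 0.371 , 0.178 ]), [np.float64(0.002504156855670132), np.float64(0.002504156855670259)])
box hinge top [ 0.6036 -0.1197  0.157 ]
```

>>> jog_arm --moves '[[[0,0,0,0,0,0,1]]]'

```text
time_s: 0.22
eef_pos: [0.1954, -0.5405, 0.2308]
eef_rot: [-0.0, 0.985, 0.173, 0.0]
wrist_force: [0.2, 0.6, -0.1]
opening: 1.001
grasp_force: 0.0
```

View pics/c1.png

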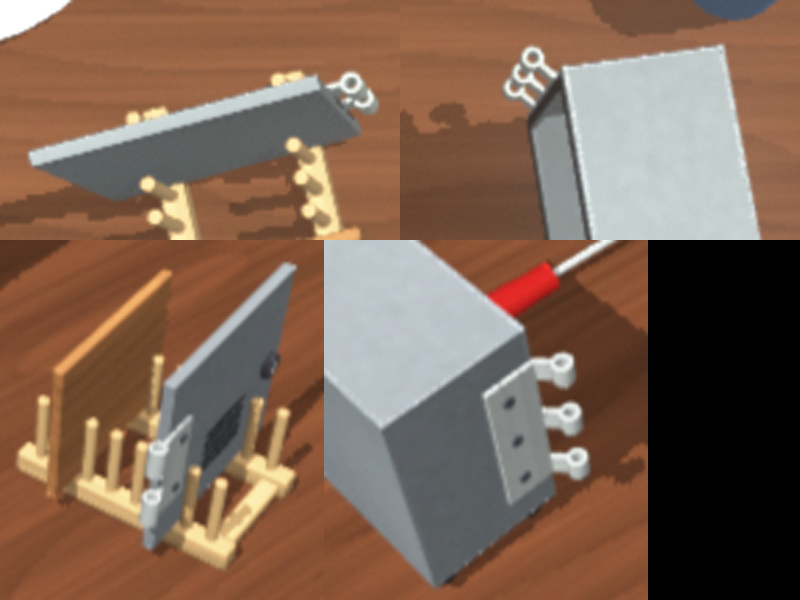

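Crop positions: the door's top edge runs from (102,244.5) to (209,216) in top, and from (390,172) to (434,129) in scene. Its upper knuckle's top ring is at (221,216) in top and (387,196) in scene. The box's top ring is at (400,212) in top and (257,265) in scene. I'll triangulate these.

```bash
python3 - <<'E'
from h import *
pt,ps=cams.camera_params('top'),cams.camera_params('scene')
for n,a,b in [('far edge',(102,244.5),(433.6,129)),('near edge',(209.2,215.8),(390.3,171.6)),('door knuckle top',(221.2,216.1),(386.7,195.8)),('box knuckle top',(399.9,211.7),(256.6,264.8))]:
    print(n,*tri([(pt,a),(ps,b)]))
E
```

```text
far edge [0.5516 0.3686 0.1823] [np.float64(0.0001242304854247322), np.float64(0.00012423048542484913)]
near edge [0.5962 0.1967 0.184 ] [np.float64(0.00021889295677291712), np.float64(0.0002188929567727634)]
door knuckle top [0.6056 0.1853 0.1357] [np.float64(2.849497028917496e-05), np.float64(2.849497028912462e-05)]
box knuckle top [ 0.6054 -0.1168  0.1545] [np.float64(0.0016255417594930282), np.float64(0.0016255417594930295)]
```

>>> jog_arm --moves '[[[0,0,-0.1,0,0,0,1],[0,0,-0.1,0,0,0,1],[0.6365,-0.6446,-0.1,0,0,-1.477,1],[0.6365,-0.6446,-0.1,0,0,-1.477,1],[0.6365,-0.6446,-0.1,0,0,-1.477,1],[0.6365,-0.6446,-0.1,0,0,-1.477,1],[0.6365,-0.6446,-0.1,0,0,-1.477,1],[0.6365,-0.6446,-0.1,0,0,-1.477,1],[0.6365,-0.6446,-0.1,0,0,-1.477,1],[0.6365,-0.6446,-0.1,0,0,-1.477,1]]]'

```text
time_s: 1.48
eef_pos: [0.4053, -0.0848, 0.3315]
eef_rot: [0.001, 0.61, 0.792, 0.0]
wrist_force: [1.5, -0.4, -0.2]
opening: 1.002
grasp_force: 0.0
```

```bash
python3 - <<'E'
from h import *
o=ctrl.get_obs();q=o['eef_rot'];r=R.from_quat([*q[1:],q[0]])
x=r.as_matrix()[:,0];print(r.apply([1,0,0]),r.apply([0,0,1]),'d',totool(np.array([.574,.2825,.30])-o['eef_pos']),'yaw left',np.degrees(np.arctan2(x[1],x[0])))
E
```

```text
[-0.2554  0.9668 -0.0008] [ 0.001  -0.0006 -1.    ] d [0.3121 0.2569 0.0315] yaw left 104.7993265017126
```

>>> jog_arm --moves '[[[0.312,0.257,0.0,0,0,0,1],[0.312,0.257,0.0,0,0,0,1],[0.312,0.257,0.0,0,0,0,1],[0.312,0.257,0.0,0,0,0,1],[0.312,0.257,0.0,0,0,0,1],[0.312,0.257,0.0,0,0,0,1],[0.312,0.257,0.0,0,0,0,1],[0.312,0.257,0.0,0,0,0,1],[0.312,0.257,0.0,0,0,0,1]]]'

```text
time_s: 2.6
eef_pos: [0.5753, 0.2791, 0.3309]
eef_rot: [-0.0, 0.612, 0.791, -0.0]
wrist_force: [-0.7, 0.9, -0.5]
opening: 1.002
grasp_force: 0.0
```

```bash
python3 - <<'E'
from h import *
o=ctrl.get_obs();q=o['eef_rot'];r=R.from_quat([*q[1:],q[0]])
x=r.as_matrix()[:,0];print(o['eef_pos'],'d',totool(np.array([.574,.2825,.30])-o['eef_pos']),'yaw',np.degrees(np.arctan2(x[1],x[0])))
p=cams.camera_params('wrist');print(p)
for X in [(.5516,.3686,.182),(.5962,.1967,.182),(.6056,.1853,.138)]: print(proj(p,X))
cv2.imwrite('pics/w1.png',cams.camera('wrist'))
E
```

```text
[0.5753 0.2791 0.3309] d [ 0.0036 -0.0004  0.0309] yaw 104.49291444046979
{'fovy': 63.672751296110135, 'cx': 319.7501968007179, 'cy': 235.12656016244514, 'view': array([[ 0.9685,  0.2491, -0.0016, -0.626 ],
       [-0.2395,  0.9293, -0.2812, -0.0575],
       [-0.0686,  0.2727,  0.9597, -0.5112],
       [ 0.    ,  0.    ,  0.    ,  1.    ]])}
[319.4554  91.5432]
[319.9418 317.1382]
[326.538  307.4368]
```

View pics/w1.png

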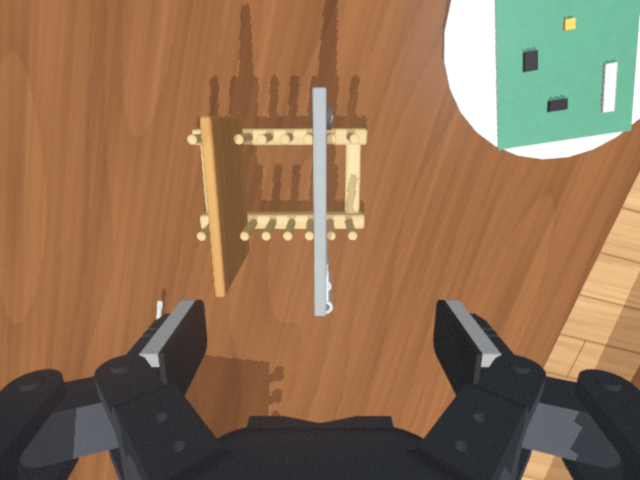

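The wrist view confirms the measurement: the door's top edge is vertical in the picture from (320,88) to (320,316), against a prediction of (319.5,91.5) to (320,317). The yaw is aligned. Next I descend and grip.

>>> jog_arm --moves '[[[0.0035,0,0.06,0,0,0,1],[0.0035,0,0.11,0,0,0,1],[0.0035,0,0.15,0,0,0,1],[0.0035,0,0.175,0,0,0,1],[0.0035,0,0.184,0,0,0,1],[0.0035,0,0.184,0,0,0,1]]]'

```text
time_s: 3.4
eef_pos: [0.5749, 0.2824, 0.1478]
eef_rot: [0.0, 0.613, 0.79, 0.0]
wrist_force: [-0.9, -0.3, 0.3]
opening: 1.001
grasp_force: 0.0
```

>>> jog_arm --moves '[[[0,0,0,0,0,0,0],[0,0,0,0,0,0,0],[0,0,0,0,0,0,0],[0,0,0,0,0,0,0],[0,0,0,0,0,0,0],[0,0,0,0,0,0,0],[0,0,0,0,0,0,0],[0,0,0,0,0,0,0]]]'

```text
time_s: 4.4
eef_pos: [0.575, 0.2831, 0.1477]
eef_rot: [0.0, 0.612, 0.791, 0.0]
wrist_force: [1.0, -0.0, 3.9]
opening: 0.107
grasp_force: 59.4
```

>>> jog_arm --moves '[[[0,0,-0.01,0,0,0,0],[0,0,-0.03,0,0,0,0],[0,0,-0.06,0,0,0,0],[0,0,-0.09,0,0,0,0],[0,0,-0.11,0,0,0,0],[0,0,-0.12,0,0,0,0],[0,0,-0.12,0,0,0,0]]]'

```text
time_s: 5.28
eef_pos: [0.5748, 0.283, 0.2676]
eef_rot: [0.0, 0.612, 0.791, 0.0]
wrist_force: [0.2, -0.2, -5.0]
opening: 0.109
grasp_force: 58.7
```

```bash
python3 - <<'E'
from h import *
o=ctrl.get_obs();print(totool(np.array([.602,.185,0])-o['eef_pos']))
print('target shift, 40mm short', totool(np.array([.6054-.6056,-.1168+.04-.1853,0])))
print('torque',o['torque'])
E
```

```text
[-0.1017  0.0016  0.2676]
target shift, 40mm short [-0.2537 -0.0658 -0.    ]
torque [ 0.0143  0.0233 -0.0237]
```

>>> jog_arm --moves '[[[-0.02,-0.005,0,0,0,0,0],[-0.06,-0.016,0,0,0,0,0],[-0.10,-0.026,0,0,0,0,0],[-0.14,-0.036,0,0,0,0,0],[-0.18,-0.047,0,0,0,0,0],[-0.22,-0.057,0,0,0,0,0],[-0.245,-0.0635,0,0,0,0,0],[-0.2537,-0.0658,0,0,0,0,0],[-0.2537,-0.0658,0,0,0,0,0],[-0.2537,-0.0658,0,0,0,0,0]]]'

```text
time_s: 6.52
eef_pos: [0.5743, 0.0218, 0.267]
eef_rot: [-0.0, 0.612, 0.791, 0.0]
wrist_force: [0.0, -0.4, -4.1]
opening: 0.108
grasp_force: 58.7
```

>>> jog_arm --moves '[[[0,0,0.03,0,0,0,0],[0,0,0.06,0,0,0,0],[0,0,0.09,0,0,0,0],[0,0,0.11,0,0,0,0],[0,0,0.12,0,0,0,0],[0,0,0.12,0,0,0,0],[0,0,0.12,0,0,0,0]]]'

```text
time_s: 7.4
eef_pos: [0.5754, 0.0211, 0.1484]
eef_rot: [0.001, 0.612, 0.791, 0.0]
wrist_force: [-0.2, 0.2, -2.9]
opening: 0.107
grasp_force: 58.7
```

```bash
python3 - <<'E'
from h import *
I={n:cams.camera(n) for n in('scene','top','wrist')}
for n in I: cv2.imwrite(f'pics/{n}2.png',I[n])
pt,ps,pw=[cams.camera_params(n) for n in('top','scene','wrist')]
H=(.6054,-.1168,.157);print(proj(pt,H),proj(ps,H),proj(pw,H))
def crop(n,c,w,h,W,Hh):
    x,y=int(c[0]-w/2),int(c[1]-h/2);print(n,x,y,W/w);return cv2.resize(I[n][y:y+h,x:x+w],(W,Hh),interpolation=cv2.INTER_CUBIC)
a=crop('top',(385,215),80,60,400,300);b=crop('scene',(270,280),80,120,400,600)
w=proj(pw,H);c=crop('wrist',(w[0],min(w[1]-30,440)),106,80,400,300) if 60<w[0]<580 and 0<w[1]<520 else np.zeros((300,400,3),np.uint8)
cv2.imwrite('pics/c2.png',np.hstack([np.vstack([a,c]),b]))
E
```

```text
[399.2196 210.9596] [255.4506 263.9378] [309.8055 577.0049]
top 345 185 5.0
scene 230 220 5.0
```

View pics/c2.png

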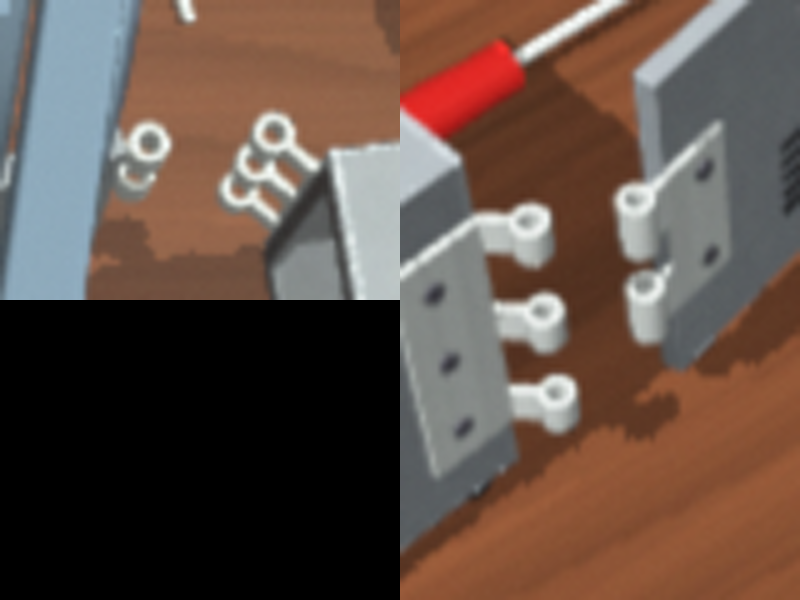

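In the top crop, the door's upper ring is at (149,142) and the box rings are at (273,132), (256,161) and (239,189). In the scene crop, the door rings are at (634,200) and (645,287), and the box rings at (530,219), (545,308) and (558,390). Nothing is touching. I'll refine the hole centres by contours in the upscaled images.

```bash
cat >> h.py <<'E'
def holes(img,x0,y0,w,h,s=10,thr=(170,180,190,200,210)):
    g=cv2.resize(img[y0:y0+h,x0:x0+w].min(2),None,fx=s,fy=s,interpolation=cv2.INTER_CUBIC);out=[]
    for t in thr:
        cs,hi=cv2.findContours((g>t).astype(np.uint8),cv2.RETR_CCOMP,cv2.CHAIN_APPROX_NONE)
        for c,k in zip(cs,hi[0] if hi is not None else []):
            if k[3]>=0 and 60<cv2.contourArea(c)<2500:
                m=cv2.moments(c);out.append((t,round(x0+(m['m10']/m['m00']+.5)/s-.5,2),round(y0+(m['m01']/m['m00']+.5)/s-.5,2),cv2.contourArea(c)))
    return out
E
python3 - <<'E'
from h import *
for n,b in [('top',(365,200,50,30)),('scene',(245,245,50,70))]:
    for t in holes(cv2.imread(f'pics/{n}2.png'),*b): print(n,t)
E
```

```text
top (170, 374.46, 213.12, 1425.5)
top (170, 399.32, 211.12, 1543.5)
top (180, 374.47, 213.11, 1573.5)
top (180, 399.32, 211.12, 1701.5)
top (190, 374.48, 213.11, 1729.0)
top (190, 399.33, 211.12, 1859.0)
top (200, 374.49, 213.11, 1909.5)
top (200, 399.34, 211.12, 2048.0)
top (210, 374.5, 213.11, 2114.5)
top (210, 399.34, 211.12, 2267.0)
scene (170, 260.28, 298.17, 353.5)
scene (170, 257.63, 281.81, 448.5)
scene (170, 254.53, 263.86, 357.5)
scene (170, 275.93, 259.55, 343.0)
scene (180, 260.35, 298.12, 513.0)
scene (180, 257.67, 281.82, 612.0)
scene (180, 254.63, 263.84, 542.5)
scene (180, 275.99, 259.54, 490.5)
scene (190, 260.43, 298.09, 697.5)
scene (190, 257.72, 281.8, 794.5)
scene (190, 254.73, 263.81, 740.0)
scene (190, 276.12, 259.52, 680.5)
scene (200, 260.48, 298.04, 897.5)
scene (200, 257.81, 281.77, 1019.0)
scene (200, 254.87, 263.78, 986.0)
scene (200, 276.22, 259.49, 899.5)
scene (210, 260.52, 297.99, 1179.0)
scene (210, 257.86, 281.74, 1301.0)
scene (210, 254.93, 263.74, 1256.0)
scene (210, 276.3, 259.43, 1188.5)
```

```bash
python3 - <<'E'
from h import *
pt,ps=cams.camera_params('top'),cams.camera_params('scene')
D,e=tri([(pt,(374.48,213.11)),(ps,(276.12,259.52))]);B,f=tri([(pt,(399.33,211.12)),(ps,(254.73,263.81))])
print(D,e[0],B,f[0]);d=B-[0,0,.019]-D;print('shift world',d,'tool',totool(d),'unit 40mm short',totool(d-np.array([0,-.03,0])))
# box axis tilt/consistency: other rings at known heights
for uv,z in [((254.73,263.81),.157),((257.72,281.8),.109),((260.43,298.09),.061)]: print(plane(ps,uv,z))
for uv,z in [((276.12,259.52),.138),((278.6,277.0),.09)]: print(plane(ps,uv,z))
print(plane(pt,(399.33,211.12),.157),plane(pt,(374.48,213.11),.138))
E
```

```text
[ 0.606  -0.0771  0.1393] 0.000261028849270688 [ 0.6049 -0.1173  0.1573] 0.00042444035972532906
shift world [-0.0011 -0.0402 -0.001 ] tool [-0.0387 -0.0112  0.001 ] unit 40mm short [-0.0096 -0.0037  0.001 ]
[ 0.6044 -0.1176  0.157 ]
[ 0.6047 -0.1176  0.109 ]
[ 0.6047 -0.1174  0.061 ]
[ 0.605  -0.0768  0.138 ]
[ 0.6058 -0.0761  0.09  ]
[ 0.6051 -0.117   0.157 ] [ 0.6064 -0.077   0.138 ]
```

>>> jog_arm --moves '[[[-0.006,-0.0017,0.001,0,0,0,0],[-0.012,-0.0035,0.001,0,0,0,0],[-0.018,-0.0052,0.001,0,0,0,0],[-0.024,-0.0069,0.001,0,0,0,0],[-0.030,-0.0087,0.001,0,0,0,0],[-0.035,-0.0101,0.001,0,0,0,0],[-0.038,-0.011,0.001,0,0,0,0],[-0.0387,-0.0112,0.001,0,0,0,0],[-0.0387,-0.0112,0.001,0,0,0,0],[-0.0387,-0.0112,0.001,0,0,0,0]]]'

```text
time_s: 8.8
eef_pos: [0.5734, -0.0191, 0.1463]
eef_rot: [-0.0, 0.612, 0.791, 0.0]
wrist_force: [0.3, -0.2, -3.5]
opening: 0.112
grasp_force: 58.7
```

```bash
python3 - <<'E'
from h import *
I={n:cams.camera(n) for n in('scene','top')}
for n in I: cv2.imwrite(f'pics/{n}3.png',I[n])
for n,b in [('top',(385,200,30,35)),('scene',(240,245,40,70))]:
    for t in holes(I[n],*b,thr=(180,190,200)): print(n,t)
c=lambda n,x,y,w,h,W,H:cv2.resize(I[n][y:y+h,x:x+w],(W,H),interpolation=cv2.INTER_CUBIC)
cv2.imwrite('pics/c3.png',np.hstack([c('top',375,190,40,60,400,600),c('scene',238,250,40,60,400,600)]))
E
```

```text
scene (180, 254.62, 263.84, 541.5)
scene (190, 254.72, 263.82, 738.0)
scene (200, 254.86, 263.78, 988.0)
```

View pics/c3.png

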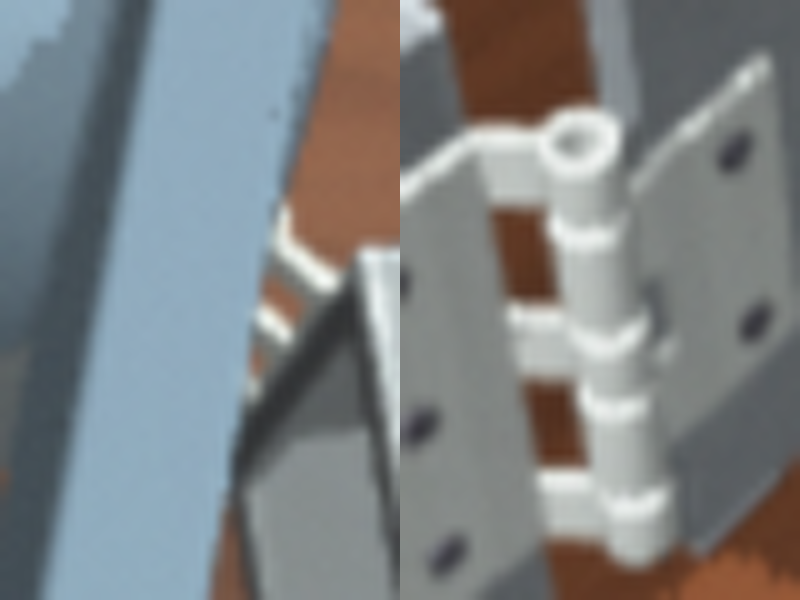

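The door's knuckles now sit between the box's: in the scene crop the barrels form one column from (582,140) to (640,540), with gaps visible above and below each door knuckle. The arm hides the top view. To check alignment numerically, I'll straighten the axis in the scene image and compare barrel edges and rim heights.

```bash
python3 - <<'E'
from h import *
ps=cams.camera_params('scene')
img=np.mean([cams.camera('scene') for _ in range(4)],0).astype(np.uint8)
P=[]
for k in range(3):cams.camera('scene') if k<0 else P.append(ctrl.get_obs()['eef_pos'])
print(np.mean(P,0),ctrl.get_obs()['wrist_force'])
a,b=np.array([254.73,263.81]),np.array([260.43,298.09]);d=(b-a)/np.linalg.norm(b-a);n=np.array([d[1],-d[0]]);s=12
# out(x,y): src = a + n*(x-200)/s + d*(y-80)/s
M=np.column_stack([n/s,d/s,a-n*200/s-d*80/s])
W=cv2.warpAffine(img,M,(400,600),flags=cv2.INTER_CUBIC|cv2.WARP_INVERSE_MAP)
V=W.copy()
for x in(200,):cv2.line(V,(x,0),(x,600),(0,0,255),1)
for x in range(100,301,20): cv2.line(V,(x,590),(x,600),(0,255,0),1)
cv2.imwrite('pics/c4.png',np.hstack([W,V]))
A=proj(ps,(.6049,-.1173,.157))
for z in(.157,.149,.141,.138,.125,.112,.109,.101,.093,.090,.077,.064,.061,.053):
    X=proj(ps,(.6049,-.1173,z))-A; print(z,np.round([200+s*n@X,80+s*d@X],1),end=' ')
E
```

```text
[ 0.5734 -0.0193  0.1463] [-0.8446  0.0277 -4.2009]
0.157 [200.  80.] 0.149 [199.8 117.6] 0.141 [199.7 154.6] 0.138 [199.6 168.3] 0.125 [199.4 226.9] 0.112 [199.1 284.2] 0.109 [199.1 297.2] 0.101 [198.9 331.5] 0.093 [198.8 365.4] 0.09 [198.8 378. ] 0.077 [198.5 431.7] 0.064 [198.3 484.1] 0.061 [198.3 496.1] 0.053 [198.1 527.6]
```

View pics/c4.png

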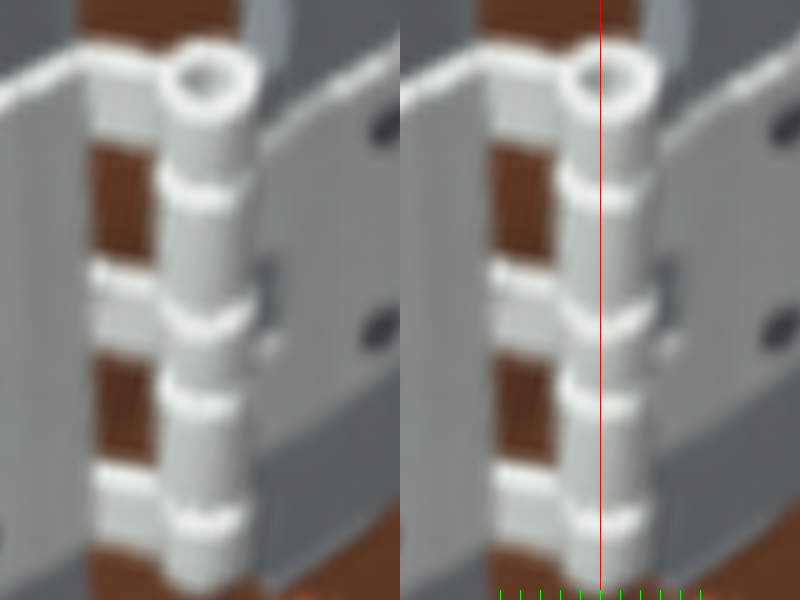

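In the straightened view the barrels form one column: box ring x 158–260, door barrels about 157–250, and rim arcs at y 113, 198, 330, 404 and 527. The door looks less than 1 mm to the left and about 1 mm high or deep, so I'll quantify that with intensity profiles.

```bash
python3 - <<'E'
from h import *
from scipy.signal import find_peaks
W=cv2.imread('pics/c4.png')[:,:400].min(2).astype(float)
col=cv2.GaussianBlur(W,(0,0),3)
for x in(190,198,206,214,222):
    c=col[:,x];p,_=find_peaks(c,prominence=8)
    print(x,[(round(k+ (c[k-3]-c[k+3])/(2*(c[k-3]-2*c[k]+c[k+3]))*3,1)) for k in p])
for n,(y0,y1) in dict(boxtop=(125,150),door1=(215,265),boxmid=(345,375),door2=(430,475),boxlow=(540,560)).items():
    r=cv2.GaussianBlur(W[y0:y1].mean(0)[None],(0,0),3)[0];g=np.gradient(r)
    print(n,'L',140+g[140:185].argmax(),round(g[140:185].max(),1),'R',225+g[225:275].argmin(),round(g[225:275].min(),1),r[150:270:8].astype(int))
E
```

```text
190 [np.float64(55.6), np.float64(108.6), np.float64(195.7), np.float64(326.9), np.float64(403.9), np.float64(522.1)]
198 [np.float64(52.8), np.float64(110.0), np.float64(196.9), np.float64(328.2), np.float64(406.1), np.float64(523.6)]
206 [np.float64(53.0), np.float64(110.5), np.float64(196.8), np.float64(329.2), np.float64(406.1), np.float64(524.5)]
214 [np.float64(54.1), np.float64(108.8), np.float64(197.3), np.float64(327.5), np.float64(405.4), np.float64(523.8)]
222 [np.float64(55.7), np.float64(105.2), np.float64(197.7), np.float64(323.1), np.float64(404.9), np.float64(521.2)]
boxtop L 162 1.5 R 230 -2.0 [164 169 180 187 188 187 184 180 174 162 147 133 123 123 136]
door1 L 155 6.6 R 228 -1.7 [ 86 136 176 185 185 184 180 174 166 155 142 128 118 115 118]
boxmid L 158 4.0 R 230 -1.7 [130 158 185 192 187 185 182 177 167 154 141 129 123 127 136]
door2 L 157 5.7 R 226 -1.8 [ 99 138 175 186 185 182 178 171 162 150 136 124 113 107 105]
boxlow L 164 2.3 R 248 -2.1 [142 153 170 184 188 187 183 178 169 156 141 125 111  95  87]
```

All profiles agree: the door's two knuckles sit about 0.5 mm high or deep and about 0.3 mm to one side, with no tilt. The wrist carries only the door's weight, so there is no contact with the box. I'm handing in.

>>> jog_arm --moves '[[[0,0,0,0,0,0,0],[0,0,0,0,0,0,0],[0,0,0,0,0,0,0],[0,0,0,0,0,0,0]]]'

```text
time_s: 9.6
eef_pos: [0.5734, -0.0194, 0.1463]
eef_rot: [0.0, 0.612, 0.791, 0.0]
wrist_force: [-0.4, 0.5, -4.0]
opening: 0.109
grasp_force: 58.7
```

```bash
python3 -c "
from bench import ctrl, cams
print(ctrl.hand_in())"
```

```text
the job is handed in; nothing more can be done
None
```

The door is held by the grip alone, about 80° open, with its two knuckles between the box's three and the holes in line to about 0.5 mm; the wrist force shows only the door's weight, and I handed the job in at 9.6 s.

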